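# Index the mould turntable and swing out its locking brace

### The job

Get the mould turntable ready for pouring: turn it counter-clockwise (seen from above) by its black post until it clicks into its index detent, with the gap between the two yellow rim lugs facing the brace's side of the stand. Only then swing the folded orange brace out until it snaps fully home in the blue catch, its steel nose in that gap; its short pin only serves to draw it off the red fence, the strong catch needs a push near the far end. Push it with the fingertips without clamping or forcing it, and leave the other things on the bench where they are.

Things in the scene. Friction and masses are not known exactly. Their poses are not given: they have to be found in the camera images.
- stand: grey base plate of the mould turntable, fixed, 270 x 470 x 12 mm. Origin: on the turntable's upright axis at the bench top, z up. The turntable is a disc of radius 110 mm, top at z = 50 mm, with a mould block 100 x 70 mm on it up to z = 105 mm. The brace's hinge is at (60, 165) mm; folded, the brace points along +y.
- fence_top (a point): middle of the top of the red fence, 130 mm long (along the stand's y), 12 mm thick, top at z = 52 mm; it stands 2 mm behind the folded brace, on the stand's +x side, so that no finger fits between them
- turntable (a joint): turntable angle (rad), counter-clockwise from above positive; 0 is the index detent; starts at -1.25 to -0.6, hard stop at +0.35. Pushing the post from its clockwise side meets some 5 to 8 N from -0.2 to -0.1, then a spring ball makes it jump to 0; past +0.1 it leaves the detent again. Elsewhere it stays where it is left.
- post_top (a point): centre of the top of the turntable's upright black push post: 16 mm thick, 45 mm tall, standing on the disc at 90 mm from the axis; its top is at z = 95 mm
- brace_swing (a joint): angle of the orange brace about its upright hinge (rad), counter-clockwise from above positive; 0 is folded against the red fence, pointing along the stand's +y; at pi/2 it points along the stand's -x. It stays where it is left. It seats between about 1.49 and 1.65, wherever the catch has been set.
- brace: orange level bar, 160 mm long, 20 mm wide, z = 35 to 55 mm. Origin: on its hinge axis at bench height; x runs to the tip, y the way it swings out. A steel nose juts 31 mm from its +y side, 60 mm from the hinge. The last 18 mm of travel at the catch go over a spring ball and need 1.5 N m: some 12 N at 130 mm from the hinge, over 40 N at the pin. More than 40 N from the fingers breaks it.
- brace_hinge (a point): the brace's hinge axis, at the height of the bar's top (z = 55 mm)
- pin_top (a point): centre of the top of the steel pin that stands on the brace at 35 mm from its hinge: 14 mm thick, 35 mm tall, top at z = 90 mm. It is the only part of the folded brace that can be hooked from the fence's side, over the fence's top.
- brace_tip (a point): top of the bar at the centre of its round rubber end (radius 10 mm), 150 mm from the hinge, z = 55 mm
- brace_seat (a point): point on the underside of the bar's middle line, 110 mm from the hinge, that comes to the catch's origin (in x and y) when the brace is home
- catch: blue catch block fixed on the base plate, 36 mm wide; its lip, the end stop, rises to z = 50 mm. Set anew each time, up to 8 mm either way along y. Origin: where brace_seat lies, seen from above, when the brace is home on the lip (12 mm above the bench). Its y axis points against the swing: brace_seat's y falls to 0 here; above 9 mm the spring ball is not yet passed.
- spray_can: a red and yellow spray can, 66 mm across, 190 mm tall; a bystander. Origin: middle of its underside
- orange_bottle: an orange plastic bottle, 66 mm across, 150 mm tall; a bystander. Origin: middle of its underside
- jug: an aluminium pouring jug with a side handle, 104 mm across, 140 mm tall; a bystander. Origin: middle of its underside
- tin: an open brass-coloured tin, 76 mm across, 110 mm tall; a bystander. Origin: middle of its underside
- spatula: a stirring spatula lying flat, 200 mm long; a bystander. Origin: middle of its length, underside
- wedge: a wooden wedge block, 90 x 35 x 22 mm; a bystander. Origin: middle of its underside
- brush: a brush lying flat, 170 mm long; a bystander. Origin: middle of its length, underside

How it is judged:
On the way, in this order (a step that is already met when the one before it is completed fails the run):
1. the turntable is in its index detent while the brace is still folded (value of joint turntable between -0.04 and 0.04 rad and value of joint brace_swing below 0.4 rad), for 0.3 s.
2. the brace has snapped home against the catch's lip (y of brace_seat in the frame of catch below 0.004 m), for 0.3 s.
At the end, for the whole second after the job is handed in: The turntable rests in its index detent (within 0.04 rad of 0) and the brace rests home in the catch (brace_seat within 4 mm of the catch's lip position), neither moving (under 0.05 rad/s) (value of joint turntable between -0.04 and 0.04 rad and y of brace_seat in the frame of catch below 0.004 m and velocity of joint brace_swing between -0.05 and 0.05 rad/s and velocity of joint turntable between -0.05 and 0.05 rad/s); the robot touches nothing.
It fails at once if the fingers load the brace with more than 40 N (clamped or forced) (contact force between the fingers and brace above 40 N).
It fails at once if a bystander is moved more than 30 mm (distance of any of spray_can, orange_bottle, jug, tin, spatula, wedge, brush from where it was at the start of the episode above 0.03 m).
It also fails if it takes over 64 s, if anything falls off the work surface, if the arm or the gripper's body presses on something with over 40 N, if the wrist force passes 120 N, or if a joint passes its speed limit or range.

### The arm

A 6-joint arm with a two-finger parallel gripper is mounted at the origin on the work surface. World frame = base frame: x ahead of the robot, y to its left, z up, the work surface at z = 0. Lengths are in m, angles in rad, forces in N, time in s.
With the tool pointing down it reaches from about 0.4 to 0.825 m from the base axis. Payload 7 kg.
Tool frame: the origin (TCP) lies on the front face of the gripper's body, between the roots of the fingers; the fingertips stand 73 mm ahead of it and the grasp point (between the pads) lies 54 mm ahead of it; z points along the fingers, y is the line along which they close (so a half turn about z gives the same grasp; the last joint's range is limited). The gripper opens to 85 mm and grips with 20 to 120 N. Pads are 22 mm wide; open, the fingers measure 114 mm over their backs; the gripper's body (76 mm by 85 mm) begins 54 mm behind the grasp point. The pads swing forward as they close: fully open they stand 13 mm farther back than shut.
Start: joints at [1.478, 0.359, 0.012, 0, -1.224, -0.288], TCP at [0.251, 0.627, 0.304] pointing down, gripper open.
Joint ranges: [-3.07, 3.07], [-1.43, 2.12], [-1.02, 1.25], [-3.03, 1.67], [-3.05, -0], [-3.03, 3.03]. Speed limits (rad/s): [2.39, 2.39, 3.01, 3.14, 3.14, 3.14].

### API

Orientations are given as [roll, pitch, yaw] about the fixed x, y, z axes, in that order (R = Rz(yaw) Ry(pitch) Rx(roll)).
In Python, from rig import env gives the robot as it stands. The module is installed in compiled form; this text tells all that it offers.
- The arm moves only by the tool step_arm, never from a script. Its argument "deltas" is a list of rows, each an object of numbers: "claw": the closure, from 0 (fully open) to 1 (shut); "x", "y", "z": the shift along the tool's x, y, z each as a share of 0.3 m, from -1 to 1; "wx", "wy", "wz": the turn, a rotation vector about the tool's x, y, z each as a share of 90 degrees, from -1 to 1. In form: [{"claw": .., "x": .., "y": .., "z": .., "wx": .., "wy": .., "wz": ..}, ...]. A call has 1 to 10 rows; each row shifts and turns the commanded pose from where the row before left it, along the tool's axes as they then stand; what a row does not reach is not made up. A row lasts 1/12 s, in which the tool goes at most 41.7 mm and 7.16 degrees, less where a joint would pass 70% of its speed; a pose out of reach is approached as far as the arm can. A call with a number of a shift or a turn outside -1 to 1 is refused whole. A call with a gripper value outside its range is refused whole. The fingers move at their own pace and stop on an object; "force" is the grip in N (left out, the last holds). Time passes only in rows, so rows that do not move let the fingers close. It gives the time, the measured TCP pose, the force, the opening and the grip force at its end, in the units of the state.
- env.read_state(): the state, without advancing time (a new reading comes with each control period).
- env.read_camera(name): name is "side" or "top" or "wrist"; returns a dict with "frame" (384x512x3 uint8, red, green, blue), "mtx" (3x3 intrinsics, pixels), "R" (3x3) and "t" (3): a world point X has camera coordinates R X + t. Camera axes: x right, y down, z forward; pixel columns grow to the right and rows downward; lengths in m; the calibration is good to about 2 mm. The wrist camera is an equidistant fisheye: a pixel r from the principal point sees the ray r / f radians off the axis. A picture is of the moment at which its call begins. There is no depth.
- env.finish_job(): hands the job in; it is judged then, once.
The state is a dict: "clock": time; "joint_positions": joint angles; "qvel": joint speeds; "joint_efforts": joint torques, N m; "tcp_pos": TCP position; "ee_rot": TCP orientation; "force": force on the tool from outside, world axes, zero at the start; "ft_torque": the same for the moment, N m; "grip_width": opening from 0.0 (shut) to 1.0 (fully open); "gripper_force": force on a finger pad.
Only numpy, scipy, OpenCV 4.12 (cv2) and the standard library are available. Lean on these libraries where they do the work, as an engineer would, in place of code of your own. Each camera call takes 0.05 s, during which the arm holds its last target. There are 200 camera calls.

## Working session

There is one attempt and no reset: what is moved stays moved. The work goes in short steps, Python scripts to look and compute and a tool call to move; the robot and the scene stay as the last step left them, time stands still between calls to the robot, and variables do not carry over. Pictures are saved under pics/ and viewed, at most 10 in all, crops included, and the job is handed in when it is done.

Besides the shell and the picture viewer there is one more tool, called after "Emit:" as name(argument=value, ...), one argument or row to a line, values as JSON. step_arm: Moves the arm, as the interface text tells. Shift numbers are shares of 0.3 m and turn numbers shares of 90 degrees, none past 1 either way. Its arguments: {"type":"object","properties":{"deltas":{"type":"array"},"force":{"type":"number"}},"required":["deltas"]}

```bash
mkdir -p pics
python3 - <<'E'
from rig import env
import cv2,numpy as np
s=env.read_state();print(s)
for n in("top","side"):
    c=env.read_camera(n);cv2.imwrite(f"pics/{n}0.png",cv2.resize(c["frame"][:,:,::-1],(800,600),interpolation=cv2.INTER_CUBIC));np.savez(f"{n}.npz",**{k:c[k] for k in("mtx","R","t")})
    print(n,c["mtx"],c["R"],c["t"])
E
```

```text
{'clock': 0.0, 'joint_positions': array([ 1.47812621e+00,  3.59388665e-01,  1.10680513e-02, -3.18708830e-04,
       -1.22412511e+00, -2.88112350e-01]), 'qvel': array([-0.00052411,  0.00081925, -0.00023058, -0.00037506, -0.00032094,
       -0.00042831]), 'joint_efforts': array([-6.03034441e-04, -5.83323848e+01,  2.93406755e+01,  6.93649784e+00,
       -5.93190867e-03, -3.29224605e-06]), 'tcp_pos': array([0.25074301, 0.62631088, 0.30297211]), 'ee_rot': array([ 3.13992610e+00, -1.81447932e-04, -3.80890853e-01]), 'force': array([-0.35620677,  0.70038358, -1.29125441]), 'ft_torque': array([-0.00548927, -0.02659852,  0.00427879]), 'gripper_force': 0.0, 'grip_width': 1.0032013118042042}
top [[366.11696056   0.         252.28652653]
 [  0.         366.11696056 190.15631153]
 [  0.           0.           1.        ]] [[ 0.00420165 -0.99991617 -0.01224724]
 [-0.98363947 -0.00192688 -0.18013793]
 [ 0.18009923  0.01280374 -0.98356511]] [-0.02270067  0.57396663  1.03786308]
side [[472.84552504   0.         259.71841364]
 [  0.         472.84552504 195.63408522]
 [  0.           0.           1.        ]] [[ 0.80925454 -0.58734632  0.01146255]
 [-0.32645714 -0.46584816 -0.82244223]
 [ 0.48839823  0.66182308 -0.56873314]] [-0.46767602  0.24136     1.47638053]
```

View pics/top0.png

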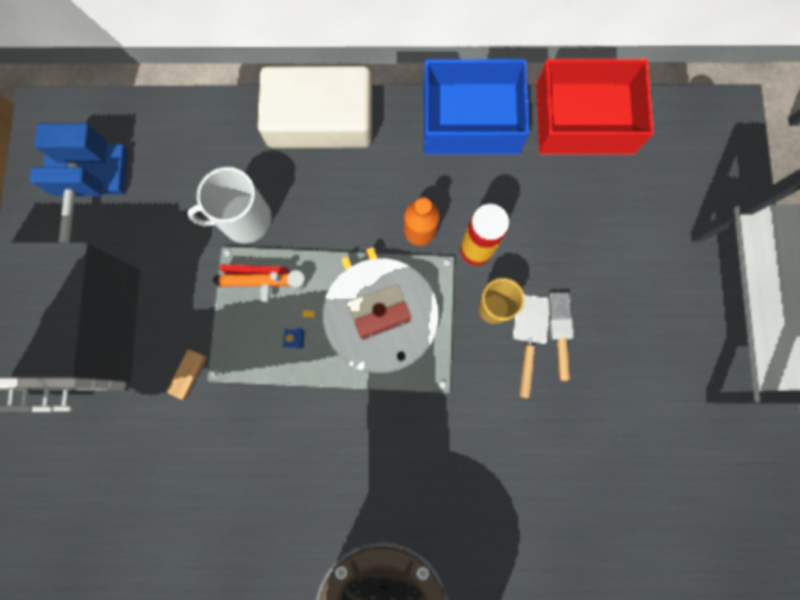

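View pics/side0.png

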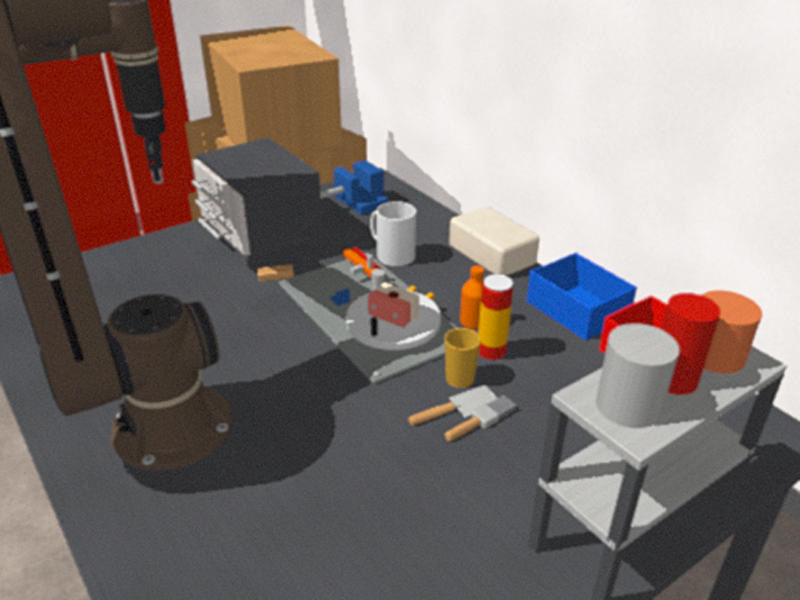

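The stand sits nearly aligned with the world axes (stand +x is up and +y is left in the top view). The disc is near (381,315), the post (401,356), the lugs (347,263)/(372,254), the hinge about (295,279) and the catch (292,338). The enlarged crops should give positions I can measure from.

Run:
```python
import cv2,numpy as np
from rig import env
f=env.read_camera("top")["frame"][:,:,::-1]
cv2.imwrite("pics/c1.png",cv2.resize(f[150:260,130:300],None,fx=4.7,fy=4.7,interpolation=cv2.INTER_CUBIC))
g=env.read_camera("side")["frame"][:,:,::-1]
cv2.imwrite("pics/c2.png",cv2.resize(g[150:250,170:300],None,fx=6,fy=6,interpolation=cv2.INTER_CUBIC))
```

```text
(no output)
```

View pics/c1.png

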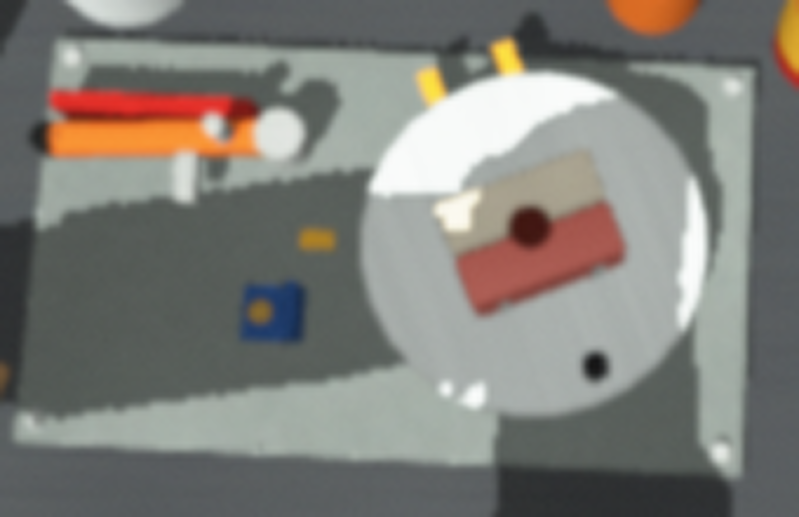

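View pics/c2.png

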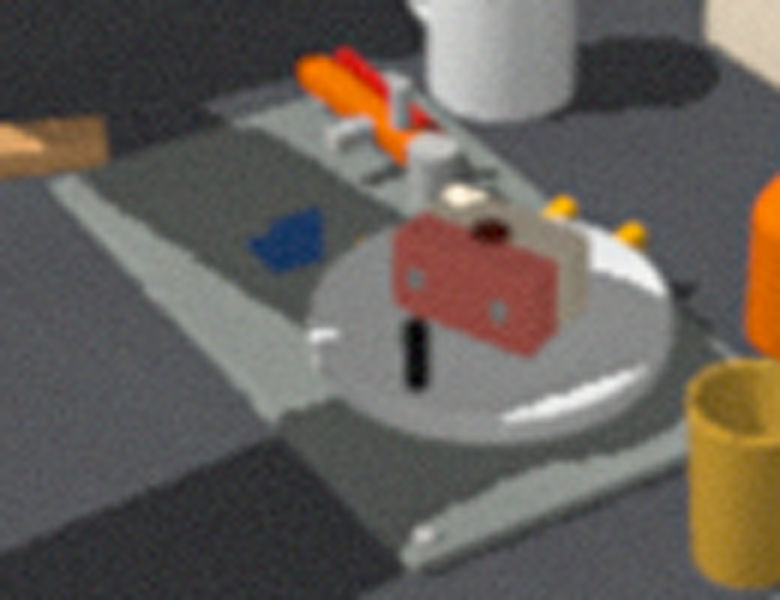

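```bash
cat > h.py <<'E'
import numpy as np
C=np.load("top.npz")
def bp(u,v,z,C=C):
    d=C["R"].T@np.linalg.inv(C["mtx"])@[u,v,1]; o=-C["R"].T@C["t"]; return o+d*(z-o[2])/d[2]
def crop(u,v,z): return bp(130+(u+.5)/4.7-.5,150+(v+.5)/4.7-.5,z)
S=np.load("side.npz")
def scrop(u,v,z): return bp(170+(u+.5)/6-.5,150+(v+.5)/6-.5,z,S)
E
python3 - <<'E'
from h import *
c=[crop(*p,.012) for p in((57,38),(760,66),(742,477),(14,441))]
c=np.array(c);print(c.round(4))
e=[c[0]-c[1],c[3]-c[2]];print([np.linalg.norm(v) for v in e],[np.arctan2(-v[0],v[1]) for v in e])
e=[c[0]-c[3],c[1]-c[2]];print([np.linalg.norm(v) for v in e],[np.arctan2(v[1],v[0]) for v in e])
o=crop(535,243.5,.05);print("disc",o)
yaws=[np.arctan2(-v[0],v[1]) for v in[c[0]-c[1],c[3]-c[2]]]+[np.arctan2(v[1],v[0]) for v in e]
y=np.mean(yaws);R=np.array([[np.cos(y),-np.sin(y)],[np.sin(y),np.cos(y)]]);print("yaw",y)
loc=lambda p:((p[:2]-o[:2])@R).round(4)
print("corners local",[loc(p) for p in c])
for n,p in dict(post=(595,362,.095),pin=(215,125,.09),hinge70=(279,134,.07),lug1=(430,85,.045),lug2=(507,57,.045),tip=(42,137,.05),catchTR=(303,285,.05),catchBR=(303,342,.05),catchL=(240,313,.03),orangemark=(317,240,.012),sidepost=None).items() if 0 else [("post",(595,362,.095)),("pin",(215,125,.09)),("hinge70",(279,134,.07)),("lug1",(430,85,.045)),("lug2",(507,57,.045)),("tip",(42,137,.05)),("catchTR",(303,285,.05)),("catchBR",(303,342,.05)),("catchL",(240,313,.03)),("mark",(317,240,.012))]:
    q=crop(*p);print(n,q.round(4),loc(q),np.degrees(np.arctan2(*loc(q)[::-1])))
for n,p in [("post",(416,322,.095)),("pin",(397,80,.09)),("corner",(410,570,.012)),("lug",(562,205,.05))]:
    q=scrop(*p);print("side",n,q.round(4),loc(q))
print("hinge exp",o[:2]+R@[.06,.165])
for n,p in [("tin",(502,288,.11)),("can",(490,215,.19)),("bottle",(424,206,.15)),("jug",(226,185,.14)),("wedge",(187,368,.022))]:
    u,v,z=p;q=bp(u/1.5625,v/1.5625,z);print(n,q.round(3),loc(q))
E
```

```text
[[ 0.6847  0.3284  0.012 ]
 [ 0.6658 -0.142   0.012 ]
 [ 0.3961 -0.1265  0.012 ]
 [ 0.4171  0.3404  0.012 ]]
[np.float64(0.470776319203267), np.float64(0.46738012396776235)] [np.float64(-0.04006137434877013), np.float64(-0.04483730419430461)]
[np.float64(0.2678459872682957), np.float64(0.27011556229542827)] [np.float64(-0.04480909149028483), np.float64(-0.05736289856788745)]
disc [0.54039252 0.00521228 0.05      ]
yaw -0.046767667150311755
corners local [array([0.129 , 0.3296]), array([ 0.1322, -0.1412]), array([-0.1379, -0.1383]), array([-0.1388,  0.329 ])]
post [ 0.4621 -0.0329  0.095 ] [-0.0764 -0.0417] -151.37377952950482
pin [0.6078 0.2018 0.09  ] [0.0581 0.1995] 73.76295757833077
hinge70 [0.6065 0.1658 0.07  ] [0.0585 0.1636] 70.32399321065617
lug1 [0.6444 0.0741 0.045 ] [0.1007 0.0737] 36.199533637330575
lug2 [0.6631 0.0246 0.045 ] [0.1217 0.0251] 11.653558344786113
tip [0.6086 0.3218 0.05  ] [0.0534 0.3194] 80.50859068943052
catchTR [0.5136 0.1511 0.05  ] [-0.0335  0.1445] 103.05252054129198
catchBR [0.4777 0.1499 0.05  ] [-0.0693  0.1416] 116.07743929415307
catchL [0.498  0.1943 0.03  ] [-0.0511  0.1869] 105.29142781068974
mark [0.5481 0.1494 0.012 ] [0.001  0.1444] 89.60322116620839
side post [ 0.465  -0.0318  0.095 ] [-0.0736 -0.0405]
side pin [0.6108 0.2076 0.09  ] [0.0608 0.2055]
side corner [ 0.394  -0.1295  0.012 ] [-0.14   -0.1414]
side lug [0.6475 0.0739 0.05  ] [0.1038 0.0736]
hinge exp [0.60804077 0.16722683]
tin [ 0.581 -0.216  0.11 ] [ 0.0504 -0.2191]
can [ 0.691 -0.185  0.19 ] [ 0.1594 -0.1831]
bottle [ 0.721 -0.075  0.15 ] [ 0.1844 -0.0713]
jug [0.765 0.285 0.14 ] [0.2111 0.29  ]
wedge [0.44  0.377 0.022] [-0.1175  0.3671]
```

The side view agrees with the top view: centre about (0.541, 0.005), yaw about -0.045, turntable about -1.1 rad. I'll shut the fingers and move above the post's clockwise side.

Emit:
step_arm(
  deltas=[
    {"claw":1,"x":0.07,"y":0.086},
    {"claw":1,"x":0.07,"y":0.086},
    {"claw":1,"x":0.07,"y":0.086},
    {"claw":1,"x":0.07,"y":0.086},
    {"claw":1,"x":0.07,"y":0.086},
    {"claw":1,"x":0.07,"y":0.086},
    {"claw":1,"x":0.07,"y":0.086},
    {"claw":1,"x":0.07,"y":0.086},
    {"claw":1,"x":0.07,"y":0.086},
    {"claw":1,"x":0.07,"y":0.086},
  ],
)

```text
invalid input at $.deltas[0]: expected keys claw, x, y, z, wx, wy, wz
```

Emit:
step_arm(
  deltas=[
    {"claw":1,"x":0.07,"y":0.086},
    {"claw":1,"x":0.07,"y":0.086},
    {"claw":1,"x":0.07,"y":0.086},
    {"claw":1,"x":0.07,"y":0.086},
    {"claw":1,"x":0.07,"y":0.086},
    {"claw":1,"x":0.07,"y":0.086},
    {"claw":1,"x":0.07,"y":0.086},
    {"claw":1,"x":0.07,"y":0.086},
    {"claw":1,"x":0.07,"y":0.086},
    {"claw":1,"x":0.07,"y":0.086},
  ],
)

```text
invalid input at $.deltas[0]: expected keys claw, x, y, z, wx, wy, wz
```

Emit:
step_arm(
  deltas=[
    {"claw":1,"wz":0.067},
    {"claw":1,"wz":0.067},
    {"claw":1,"wz":0.067},
    {"claw":1,"wz":0.067},
    {"claw":1,"wz":0.067},
    {"claw":1,"wz":0.067},
    {"claw":1,"wz":0.067},
    {"claw":1},
    {"claw":1},
  ],
)

```text
invalid input at $.deltas[0]: expected keys claw, x, y, z, wx, wy, wz
```

Emit:
step_arm(
  deltas=[
    {"claw":1,"x":0.07,"y":0.086,"z":0,"wx":0,"wy":0,"wz":0},
    {"claw":1,"x":0.07,"y":0.086,"z":0,"wx":0,"wy":0,"wz":0},
    {"claw":1,"x":0.07,"y":0.086,"z":0,"wx":0,"wy":0,"wz":0},
    {"claw":1,"x":0.07,"y":0.086,"z":0,"wx":0,"wy":0,"wz":0},
    {"claw":1,"x":0.07,"y":0.086,"z":0,"wx":0,"wy":0,"wz":0},
    {"claw":1,"x":0.07,"y":0.086,"z":0,"wx":0,"wy":0,"wz":0},
    {"claw":1,"x":0.07,"y":0.086,"z":0,"wx":0,"wy":0,"wz":0},
    {"claw":1,"x":0.07,"y":0.086,"z":0,"wx":0,"wy":0,"wz":0},
    {"claw":1,"x":0.07,"y":0.086,"z":0,"wx":0,"wy":0,"wz":0},
    {"claw":1,"x":0.07,"y":0.086,"z":0,"wx":0,"wy":0,"wz":0},
  ],
)

```text
clock: 1.03
tcp_pos: [0.35, 0.3073, 0.3039]
ee_rot: [-3.141, 0.0, -0.381]
force: [-0.1, 0.4, 0.8]
grip_width: -0.001
gripper_force: 0.0
```

Emit:
step_arm(
  deltas=[
    {"claw":1,"x":0.07,"y":0.086,"z":0,"wx":0,"wy":0,"wz":0},
    {"claw":1,"x":0.07,"y":0.086,"z":0,"wx":0,"wy":0,"wz":0},
    {"claw":1,"x":0.07,"y":0.086,"z":0,"wx":0,"wy":0,"wz":0},
    {"claw":1,"x":0.07,"y":0.086,"z":0,"wx":0,"wy":0,"wz":0},
    {"claw":1,"x":0.07,"y":0.086,"z":0,"wx":0,"wy":0,"wz":0},
    {"claw":1,"x":0.07,"y":0.086,"z":0,"wx":0,"wy":0,"wz":0},
    {"claw":1,"x":0.07,"y":0.086,"z":0,"wx":0,"wy":0,"wz":0},
    {"claw":1,"x":0.07,"y":0.086,"z":0,"wx":0,"wy":0,"wz":0},
    {"claw":1,"x":0.07,"y":0.086,"z":0,"wx":0,"wy":0,"wz":0},
    {"claw":1,"x":0.07,"y":0.086,"z":0,"wx":0,"wy":0,"wz":0},
  ],
)

```text
clock: 1.87
tcp_pos: [0.449, -0.0102, 0.3041]
ee_rot: [-3.141, -0.0, -0.381]
force: [1.7, -0.2, -0.0]
grip_width: 0.001
gripper_force: 0.0
```

Emit:
step_arm(
  deltas=[
    {"claw":1,"x":0,"y":0,"z":0,"wx":0,"wy":0,"wz":0.067},
    {"claw":1,"x":0,"y":0,"z":0,"wx":0,"wy":0,"wz":0.067},
    {"claw":1,"x":0,"y":0,"z":0,"wx":0,"wy":0,"wz":0.067},
    {"claw":1,"x":0,"y":0,"z":0,"wx":0,"wy":0,"wz":0.067},
    {"claw":1,"x":0,"y":0,"z":0,"wx":0,"wy":0,"wz":0.067},
    {"claw":1,"x":0,"y":0,"z":0,"wx":0,"wy":0,"wz":0.067},
    {"claw":1,"x":0,"y":0,"z":0,"wx":0,"wy":0,"wz":0.067},
    {"claw":1,"x":0,"y":0,"z":0,"wx":0,"wy":0,"wz":0},
    {"claw":1,"x":0,"y":0,"z":0,"wx":0,"wy":0,"wz":0},
  ],
)

```text
clock: 2.62
tcp_pos: [0.4489, -0.0085, 0.3039]
ee_rot: [3.142, 0.0, -1.114]
force: [0.7, -0.8, 0.7]
grip_width: 0.0
gripper_force: 0.0
```

Emit:
step_arm(
  deltas=[
    {"claw":1,"x":0,"y":0,"z":0.09,"wx":0,"wy":0,"wz":0},
    {"claw":1,"x":0,"y":0,"z":0.09,"wx":0,"wy":0,"wz":0},
    {"claw":1,"x":0,"y":0,"z":0.09,"wx":0,"wy":0,"wz":0},
    {"claw":1,"x":0,"y":0,"z":0.09,"wx":0,"wy":0,"wz":0},
    {"claw":1,"x":0,"y":0,"z":0.09,"wx":0,"wy":0,"wz":0},
    {"claw":1,"x":0,"y":0,"z":0.05,"wx":0,"wy":0,"wz":0},
    {"claw":1,"x":0,"y":0,"z":0.04,"wx":0,"wy":0,"wz":0},
    {"claw":1,"x":0,"y":0,"z":0,"wx":0,"wy":0,"wz":0},
  ],
)

```text
clock: 3.28
tcp_pos: [0.4477, -0.009, 0.1397]
ee_rot: [3.137, 0.001, -1.115]
force: [-0.1, -0.3, 0.1]
grip_width: 0.003
gripper_force: 0.0
```

Run:
```python
from rig import env
import cv2
g=env.read_camera("side")["frame"][:,:,::-1]
f=env.read_camera("wrist")["frame"][:,:,::-1]
a=cv2.resize(g[130:260,150:300],(400,347),interpolation=cv2.INTER_CUBIC)
b=cv2.resize(f,(400,300));b=cv2.copyMakeBorder(b,0,47,0,0,0)
cv2.imwrite("pics/d1.png",cv2.hconcat([a,b]))
```

```text
(no output)
```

View pics/d1.png

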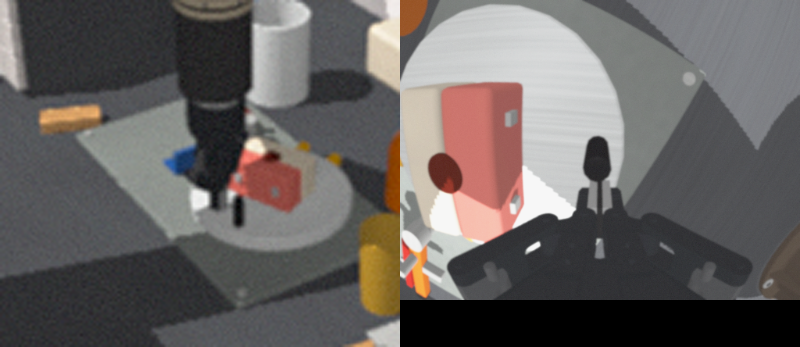

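The shut fingertips are directly behind the post: in the wrist view the post is at (597,150), straight ahead, with the mould off to the left. Next I push along the arc.

Emit:
step_arm(
  deltas=[
    {"claw":1,"x":0.018,"y":0,"z":0,"wx":0,"wy":0,"wz":0},
    {"claw":1,"x":0.018,"y":0.004,"z":0,"wx":0,"wy":0,"wz":-0.038},
    {"claw":1,"x":0.018,"y":0.004,"z":0,"wx":0,"wy":0,"wz":-0.038},
    {"claw":1,"x":0.018,"y":0.004,"z":0,"wx":0,"wy":0,"wz":-0.038},
    {"claw":1,"x":0.018,"y":0.004,"z":0,"wx":0,"wy":0,"wz":-0.038},
    {"claw":1,"x":0.018,"y":0.004,"z":0,"wx":0,"wy":0,"wz":-0.038},
    {"claw":1,"x":0.018,"y":0.004,"z":0,"wx":0,"wy":0,"wz":-0.038},
    {"claw":1,"x":0.018,"y":0.004,"z":0,"wx":0,"wy":0,"wz":-0.038},
    {"claw":1,"x":0,"y":0,"z":0,"wx":0,"wy":0,"wz":0},
  ],
)

```text
clock: 4.13
tcp_pos: [0.468, -0.049, 0.1431]
ee_rot: [-3.14, -0.001, -0.696]
force: [0.8, 0.2, -0.4]
grip_width: -0.001
gripper_force: 0.0
```

Emit:
step_arm(
  deltas=[
    {"claw":1,"x":0.018,"y":0.004,"z":0,"wx":0,"wy":0,"wz":-0.038},
    {"claw":1,"x":0.018,"y":0.004,"z":0,"wx":0,"wy":0,"wz":-0.038},
    {"claw":1,"x":0.018,"y":0.004,"z":0,"wx":0,"wy":0,"wz":-0.038},
    {"claw":1,"x":0.018,"y":0.004,"z":0,"wx":0,"wy":0,"wz":-0.038},
    {"claw":1,"x":0,"y":0,"z":0,"wx":0,"wy":0,"wz":0},
  ],
)

```text
clock: 4.55
tcp_pos: [0.4827, -0.0651, 0.1428]
ee_rot: [-3.141, -0.001, -0.46]
force: [-0.5, 0.7, 0.4]
grip_width: -0.003
gripper_force: 0.0
```

Run:
```python
from rig import env
import cv2
g=env.read_camera("top")["frame"][:,:,::-1]
f=env.read_camera("wrist")["frame"][:,:,::-1]
a=cv2.resize(g[150:260,130:300],(400,259),interpolation=cv2.INTER_CUBIC)
b=cv2.resize(f,(400,300));a=cv2.copyMakeBorder(a,0,41,0,0,0)
cv2.imwrite("pics/d2.png",cv2.hconcat([a,b]))
```

```text
(no output)
```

View pics/d2.png

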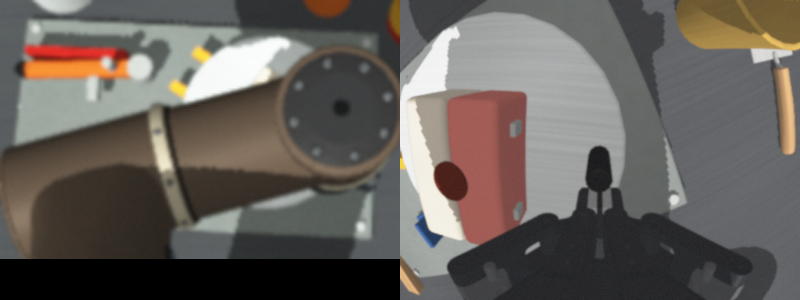

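The post is moving ahead of the fingers, and the lugs are now at about (203,54) and (179,87) in the left crop. I'll compute how much rotation is left.

Run:
```python
from h import *
o=np.array([.541,.0055])
def a(p): q=p[:2]-o;return np.degrees(np.arctan2(q[1],q[0]))+2.6,np.hypot(*q)
for p in((430,85),(507,57)):print(a(crop(*p,.045)))
for p in((203,54),(179,87)):print(a(bp(130+p[0]/2.353,150+p[1]/2.353,.045)))
print(a(np.array([.4827,-.0651])), "finger")
```

```text
(np.float64(36.151952196167784), np.float64(0.12408082930408995))
(np.float64(11.47566583904316), np.float64(0.12357173649918442))
(np.float64(46.19647322794558), np.float64(0.12017410719189257))
(np.float64(71.3632743326956), np.float64(0.12082274359152384))
(np.float64(-126.94917999922092), np.float64(0.0915600895587155)) finger
```

Emit:
step_arm(
  deltas=[
    {"claw":1,"x":0.018,"y":0.004,"z":0,"wx":0,"wy":0,"wz":-0.038},
    {"claw":1,"x":0.018,"y":0.004,"z":0,"wx":0,"wy":0,"wz":-0.038},
    {"claw":1,"x":0.018,"y":0.004,"z":0,"wx":0,"wy":0,"wz":-0.038},
    {"claw":1,"x":0.018,"y":0.004,"z":0,"wx":0,"wy":0,"wz":-0.038},
    {"claw":1,"x":0.018,"y":0.004,"z":0,"wx":0,"wy":0,"wz":-0.038},
    {"claw":1,"x":0,"y":0,"z":0,"wx":0,"wy":0,"wz":0},
  ],
)

```text
clock: 5.15
tcp_pos: [0.5056, -0.0795, 0.1422]
ee_rot: [-3.142, -0.001, -0.162]
force: [0.1, -0.1, 0.2]
grip_width: -0.001
gripper_force: 0.0
```

Emit:
step_arm(
  deltas=[
    {"claw":1,"x":0.006,"y":0.001,"z":0,"wx":0,"wy":0,"wz":-0.013},
    {"claw":1,"x":0.006,"y":0.001,"z":0,"wx":0,"wy":0,"wz":-0.013},
    {"claw":1,"x":0.006,"y":0.001,"z":0,"wx":0,"wy":0,"wz":-0.013},
    {"claw":1,"x":0,"y":0,"z":0,"wx":0,"wy":0,"wz":0},
  ],
)

```text
clock: 5.48
tcp_pos: [0.51, -0.0812, 0.1419]
ee_rot: [3.141, 0.001, -0.101]
force: [-1.8, -0.0, 0.8]
grip_width: 0.002
gripper_force: 0.9
```

Emit:
step_arm(
  deltas=[
    {"claw":1,"x":0.006,"y":0.001,"z":0,"wx":0,"wy":0,"wz":-0.013},
    {"claw":1,"x":0.006,"y":0.001,"z":0,"wx":0,"wy":0,"wz":-0.013},
    {"claw":1,"x":0,"y":0,"z":0,"wx":0,"wy":0,"wz":0},
  ],
)

```text
clock: 5.73
tcp_pos: [0.5125, -0.0823, 0.1416]
ee_rot: [3.141, 0.003, -0.059]
force: [-5.9, 0.4, 4.3]
grip_width: 0.006
gripper_force: 3.0
```

Force has risen to about 6 N, so this is the detent zone. I'll go on in small steps until it drops.

Emit:
step_arm(
  deltas=[
    {"claw":1,"x":0.006,"y":0.001,"z":0,"wx":0,"wy":0,"wz":-0.013},
    {"claw":1,"x":0.006,"y":0.001,"z":0,"wx":0,"wy":0,"wz":-0.013},
    {"claw":1,"x":0,"y":0,"z":0,"wx":0,"wy":0,"wz":0},
  ],
)

```text
clock: 5.98
tcp_pos: [0.5164, -0.0833, 0.1416]
ee_rot: [3.141, 0.002, -0.019]
force: [-3.2, -1.5, 0.5]
grip_width: 0.004
gripper_force: 1.7
```

Emit:
step_arm(
  deltas=[
    {"claw":1,"x":0.006,"y":0,"z":0,"wx":0,"wy":0,"wz":0},
    {"claw":1,"x":0,"y":0,"z":0,"wx":0,"wy":0,"wz":0},
  ],
)

```text
clock: 6.15
tcp_pos: [0.5191, -0.083, 0.1417]
ee_rot: [3.141, 0.0, -0.02]
force: [-1.1, -0.3, 0.3]
grip_width: -0.002
gripper_force: 0.5
```

The force peaked and then fell, so the jump happened. I'll back off, rise and move to the pin side, then check the detent with the cameras.

Emit:
step_arm(
  deltas=[
    {"claw":1,"x":-0.03,"y":0,"z":0,"wx":0,"wy":0,"wz":0},
    {"claw":1,"x":-0.02,"y":0,"z":0,"wx":0,"wy":0,"wz":0},
    {"claw":1,"x":0,"y":0,"z":-0.1,"wx":0,"wy":0,"wz":0},
    {"claw":1,"x":0,"y":0,"z":-0.1,"wx":0,"wy":0,"wz":0},
    {"claw":1,"x":0,"y":0,"z":-0.1,"wx":0,"wy":0,"wz":0},
    {"claw":1,"x":0,"y":0,"z":-0.06,"wx":0,"wy":0,"wz":0},
    {"claw":1,"x":0,"y":0,"z":0,"wx":0,"wy":0,"wz":0},
  ],
)

```text
clock: 6.73
tcp_pos: [0.5059, -0.0823, 0.2546]
ee_rot: [-3.141, -0.008, -0.019]
force: [1.6, -0.1, -0.1]
grip_width: -0.0
gripper_force: 0.0
```

Emit:
step_arm(
  deltas=[
    {"claw":1,"x":0.042,"y":-0.098,"z":0,"wx":0,"wy":0,"wz":0},
    {"claw":1,"x":0.042,"y":-0.098,"z":0,"wx":0,"wy":0,"wz":0},
    {"claw":1,"x":0.042,"y":-0.098,"z":0,"wx":0,"wy":0,"wz":0},
    {"claw":1,"x":0.042,"y":-0.098,"z":0,"wx":0,"wy":0,"wz":0},
    {"claw":1,"x":0.042,"y":-0.098,"z":0,"wx":0,"wy":0,"wz":0},
    {"claw":1,"x":0.042,"y":-0.098,"z":0,"wx":0,"wy":0,"wz":0},
    {"claw":1,"x":0.042,"y":-0.098,"z":0,"wx":0,"wy":0,"wz":0},
    {"claw":1,"x":0.042,"y":-0.098,"z":0,"wx":0,"wy":0,"wz":0},
    {"claw":1,"x":0.042,"y":-0.098,"z":0,"wx":0,"wy":0,"wz":0},
    {"claw":1,"x":0.042,"y":-0.098,"z":0,"wx":0,"wy":0,"wz":0},
  ],
)

```text
clock: 7.57
tcp_pos: [0.6358, 0.2106, 0.2494]
ee_rot: [-3.141, 0.0, -0.019]
force: [1.0, 0.1, -0.2]
grip_width: -0.001
gripper_force: 0.0
```

Emit:
step_arm(
  deltas=[
    {"claw":1,"x":0,"y":0,"z":0,"wx":0,"wy":0,"wz":0},
    {"claw":1,"x":0,"y":0,"z":0,"wx":0,"wy":0,"wz":0},
  ],
)

```text
clock: 7.73
tcp_pos: [0.6356, 0.2106, 0.2484]
ee_rot: [3.141, 0.001, -0.018]
force: [0.2, 0.1, -0.5]
grip_width: -0.003
gripper_force: 0.0
```

Run:
```python
from rig import env
import cv2
g=env.read_camera("top")["frame"][:,:,::-1]
f=env.read_camera("wrist")["frame"][:,:,::-1]
a=cv2.resize(g[150:260,130:300],(400,259),interpolation=cv2.INTER_CUBIC)
b=cv2.resize(f,(400,300));a=cv2.copyMakeBorder(a,0,41,0,0,0)
s=env.read_camera("side")["frame"][:,:,::-1]
s=cv2.resize(s[140:250,160:310],(400,293),interpolation=cv2.INTER_CUBIC)
t=cv2.hconcat([a,b]);u=cv2.copyMakeBorder(s,0,0,0,400,0)
cv2.imwrite("pics/d3.png",cv2.vconcat([t,u]))
```

```text
(no output)
```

View pics/d3.png

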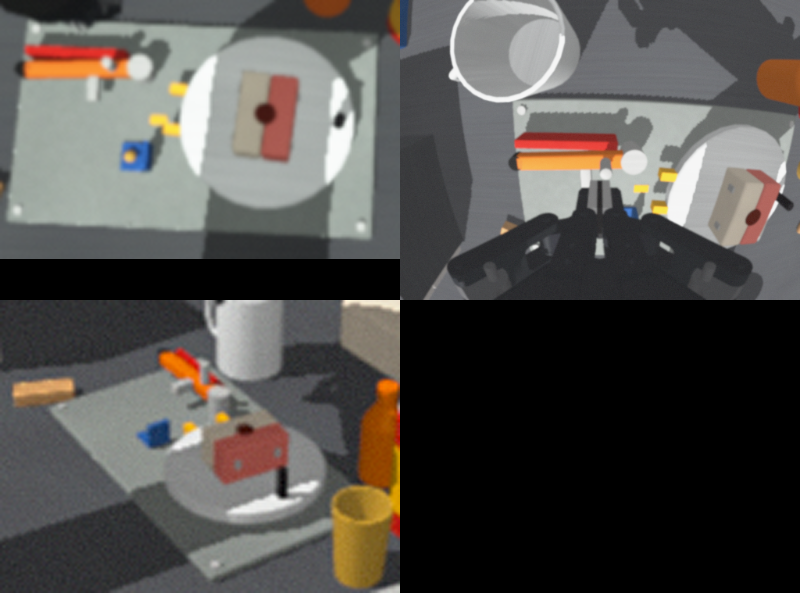

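The lugs are at (179,88) and (172,129) in the top crop, the post is near (340,120) and the brace is still folded. I'll check the turntable angle numerically.

Run:
```python
from h import *
o=np.array([.541,.0055])
def a(p): q=p[:2]-o;return np.degrees(np.arctan2(q[1],q[0]))+2.6,np.hypot(*q)
for p in((179,88,.045),(172,129,.045),(341,118,.095),(158,119,.012)):print(a(bp(130+p[0]/2.353,150+p[1]/2.353,p[2])))
```

```text
(np.float64(71.93438122289227), np.float64(0.12032500118176417))
(np.float64(97.55127635930353), np.float64(0.12048439157953365))
(np.float64(-89.64025481897427), np.float64(0.09148732085371435))
(np.float64(89.63930452364407), np.float64(0.1438515754845019))
```

Run:
```python
from rig import env
from h import *
import cv2
f=env.read_camera("top")["frame"];h=cv2.cvtColor(f,cv2.COLOR_RGB2HSV)
m=cv2.inRange(h,(15,120,90),(32,255,255));m[:, :185]=0;m[:,225:]=0;m[:170]=0;m[225:]=0
n,l,st,c=cv2.connectedComponentsWithStats(m)
o=np.array([.541,.0055])
def a(p): q=p[:2]-o;return round(np.degrees(np.arctan2(q[1],q[0]))+2.6,2),round(np.hypot(*q),4)
for i in range(1,n):print(st[i],c[i],[a(bp(*c[i],z)) for z in(.035,.05)])
k=(f.max(2)<45).astype(np.uint8);k[:,:260]=0;k[:,290:]=0;k[:180]=0;k[225:]=0
n,l,st,c=cv2.connectedComponentsWithStats(k)
for i in range(1,n):print("post",st[i],c[i],a(bp(*c[i],.085)))
print(h[200:210,190:210,:].tolist()[5])
```

```text
[202 185   7   6  31] [205.48387097 187.41935484] [(np.float64(71.66), np.float64(0.124)), (np.float64(72.56), np.float64(0.121))]
[194 199  12   9  59] [199.6440678  202.62711864] [(np.float64(93.61), np.float64(0.1321)), (np.float64(94.61), np.float64(0.1298))]
[185 214   2   4   6] [185.33333333 215.5       ] [(np.float64(105.98), np.float64(0.1787)), (np.float64(106.73), np.float64(0.1762))]
post [273 199   2   4   7] [273.57142857 200.71428571] (np.float64(-89.79), np.float64(0.0881))
[[66, 14, 178], [66, 14, 178], [66, 14, 179], [65, 16, 179], [66, 14, 176], [64, 13, 158], [64, 15, 122], [40, 22, 103], [21, 92, 136], [21, 158, 211], [24, 177, 246], [25, 184, 250], [26, 185, 251], [26, 187, 251], [26, 186, 251], [26, 167, 251], [25, 90, 250], [24, 15, 248], [60, 2, 250], [60, 1, 250]]
```

The lug angles suggest about -5° while the post suggests 0°, so I need a closer look at the mould block and lugs.

Run:
```python
from rig import env
import cv2
f=env.read_camera("top")["frame"][:,:,::-1]
cv2.imwrite("pics/e1.png",cv2.resize(f[162:242,185:290],None,fx=7.5,fy=7.5,interpolation=cv2.INTER_CUBIC))
```

View pics/e1.png

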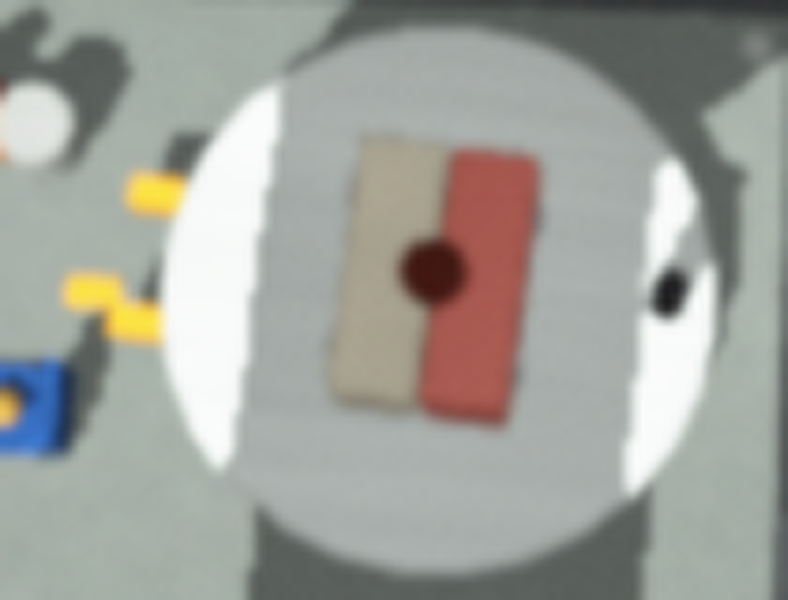

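Run:
```python
from h import *
o=np.array([.541,.0055])
g=lambda u,v,z:bp(185+(u+.5)/7.5-.5,162+(v+.5)/7.5-.5,z)
def a(p): q=p[:2]-o;return np.degrees(np.arctan2(q[1],q[0]))+2.6,np.hypot(*q)
c=[g(*p,.105) for p in((365,137),(540,157),(505,420),(333,402))]
for i in range(4):
    d=c[(i+1)%4]-c[i];print("edge",np.hypot(*d[:2]),(np.degrees(np.arctan2(d[1],d[0]))+2.6))
m=np.mean(c,0);print("centre",m)
d=g(440,300,.05);print("disc",d)
for n,p in dict(lug1=(155,194,.045),lug2=(133,322,.045),post=(671,282,.095),mark=(92,291,.012)).items():print(n,a(g(*p)))
# initial block from c1 crop
c=[crop(*p,.105) for p in((435,205),(588,150),(610,205),(458,255))]
for i in range(4):
    d=c[(i+1)%4]-c[i];print("init edge",np.hypot(*d[:2]),(np.degrees(np.arctan2(d[1],d[0]))+2.6))
```

```text
edge 0.06685761163593276 -93.95564706588954
edge 0.10073287110268658 175.290671982554
edge 0.06450742704927623 86.7758545389756
edge 0.10155293505713106 -3.374279005718775
centre [0.5400434  0.00537562 0.105     ]
disc [0.539936   0.00581028 0.05      ]
lug1 (np.float64(72.3985173806285), np.float64(0.12265280228350384))
lug2 (np.float64(97.0045891330113), np.float64(0.12280775667084275))
post (np.float64(-87.88856675184066), np.float64(0.08891775630361741))
mark (np.float64(89.40588847100746), np.float64(0.1448762437754759))
init edge 0.09802631464842715 -67.14048302352339
init edge 0.036262484590804736 -155.84493014438425
init edge 0.09592523752205195 111.1777777130644
init edge 0.0335689902455798 27.922142920836347
```

The block edges read about -4° and the lugs about -5°, so the turntable stopped just short of its click. I'll go back and push a few millimetres more.

Emit:
step_arm(
  deltas=[
    {"claw":1,"x":-0.042,"y":0.098,"z":0,"wx":0,"wy":0,"wz":0},
    {"claw":1,"x":-0.042,"y":0.098,"z":0,"wx":0,"wy":0,"wz":0},
    {"claw":1,"x":-0.042,"y":0.098,"z":0,"wx":0,"wy":0,"wz":0},
    {"claw":1,"x":-0.042,"y":0.098,"z":0,"wx":0,"wy":0,"wz":0},
    {"claw":1,"x":-0.042,"y":0.098,"z":0,"wx":0,"wy":0,"wz":0},
    {"claw":1,"x":-0.042,"y":0.098,"z":0,"wx":0,"wy":0,"wz":0},
    {"claw":1,"x":-0.042,"y":0.098,"z":0,"wx":0,"wy":0,"wz":0},
    {"claw":1,"x":-0.042,"y":0.098,"z":0,"wx":0,"wy":0,"wz":0},
    {"claw":1,"x":-0.042,"y":0.098,"z":0,"wx":0,"wy":0,"wz":0},
    {"claw":1,"x":-0.042,"y":0.098,"z":0,"wx":0,"wy":0,"wz":0},
  ],
)

```text
clock: 8.82
tcp_pos: [0.5028, -0.0844, 0.2505]
ee_rot: [-3.141, -0.001, -0.02]
force: [1.0, -0.7, -0.6]
grip_width: -0.002
gripper_force: 0.0
```

Emit:
step_arm(
  deltas=[
    {"claw":1,"x":0,"y":0,"z":0.1,"wx":0,"wy":0,"wz":0},
    {"claw":1,"x":0,"y":0,"z":0.1,"wx":0,"wy":0,"wz":0},
    {"claw":1,"x":0,"y":0,"z":0.1,"wx":0,"wy":0,"wz":0},
    {"claw":1,"x":0,"y":0,"z":0.06,"wx":0,"wy":0,"wz":0},
    {"claw":1,"x":0.03,"y":0,"z":0,"wx":0,"wy":0,"wz":0},
    {"claw":1,"x":0.01,"y":0,"z":0,"wx":0,"wy":0,"wz":0},
    {"claw":1,"x":0,"y":0,"z":0,"wx":0,"wy":0,"wz":0},
    {"claw":1,"x":0,"y":0,"z":0,"wx":0,"wy":0,"wz":0},
  ],
)

```text
clock: 9.48
tcp_pos: [0.5175, -0.0828, 0.1435]
ee_rot: [-3.141, -0.003, -0.02]
force: [0.4, -0.4, 0.2]
grip_width: 0.0
gripper_force: 0.0
```

Emit:
step_arm(
  deltas=[
    {"claw":1,"x":0.01,"y":0,"z":0,"wx":0,"wy":0,"wz":0},
    {"claw":1,"x":0,"y":0,"z":0,"wx":0,"wy":0,"wz":0},
  ],
)

```text
clock: 9.65
tcp_pos: [0.52, -0.0828, 0.143]
ee_rot: [-3.141, -0.002, -0.019]
force: [0.2, 0.7, 0.6]
grip_width: -0.001
gripper_force: 0.0
```

Emit:
step_arm(
  deltas=[
    {"claw":1,"x":0.005,"y":0,"z":0,"wx":0,"wy":0,"wz":0},
    {"claw":1,"x":0,"y":0,"z":0,"wx":0,"wy":0,"wz":0},
  ],
)

```text
clock: 9.82
tcp_pos: [0.5211, -0.0828, 0.1424]
ee_rot: [-3.141, -0.001, -0.019]
force: [-0.5, 0.8, -0.4]
grip_width: -0.0
gripper_force: 0.0
```

Emit:
step_arm(
  deltas=[
    {"claw":1,"x":0.005,"y":0,"z":0,"wx":0,"wy":0,"wz":0},
    {"claw":1,"x":0,"y":0,"z":0,"wx":0,"wy":0,"wz":0},
  ],
)

```text
clock: 9.98
tcp_pos: [0.5225, -0.0829, 0.142]
ee_rot: [3.142, -0.0, -0.019]
force: [0.2, -0.6, 0.4]
grip_width: 0.0
gripper_force: 0.0
```

Emit:
step_arm(
  deltas=[
    {"claw":1,"x":0.005,"y":0,"z":0,"wx":0,"wy":0,"wz":0},
    {"claw":1,"x":0,"y":0,"z":0,"wx":0,"wy":0,"wz":0},
  ],
)

```text
clock: 10.15
tcp_pos: [0.5239, -0.083, 0.1419]
ee_rot: [3.142, -0.0, -0.019]
force: [1.2, 0.0, 0.1]
grip_width: -0.003
gripper_force: 0.0
```

Emit:
step_arm(
  deltas=[
    {"claw":1,"x":0.005,"y":0,"z":0,"wx":0,"wy":0,"wz":0},
    {"claw":1,"x":0,"y":0,"z":0,"wx":0,"wy":0,"wz":0},
  ],
)

```text
clock: 10.32
tcp_pos: [0.5254, -0.083, 0.1419]
ee_rot: [3.142, 0.0, -0.019]
force: [-1.0, 0.2, 0.6]
grip_width: -0.001
gripper_force: 0.0
```

Emit:
step_arm(
  deltas=[
    {"claw":1,"x":0.005,"y":0,"z":0,"wx":0,"wy":0,"wz":0},
    {"claw":1,"x":0,"y":0,"z":0,"wx":0,"wy":0,"wz":0},
  ],
)

```text
clock: 10.48
tcp_pos: [0.527, -0.083, 0.1419]
ee_rot: [3.142, -0.0, -0.019]
force: [0.5, 0.4, -0.6]
grip_width: 0.001
gripper_force: 0.0
```

Run:
```python
from rig import env
import cv2
g=env.read_camera("side")["frame"][:,:,::-1]
f=env.read_camera("wrist")["frame"][:,:,::-1]
a=cv2.resize(g[150:230,200:300],(400,320),interpolation=cv2.INTER_CUBIC)
b=cv2.resize(f[100:340,120:420],(400,320))
cv2.imwrite("pics/d4.png",cv2.hconcat([a,b]))
```

```text
(no output)
```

View pics/d4.png

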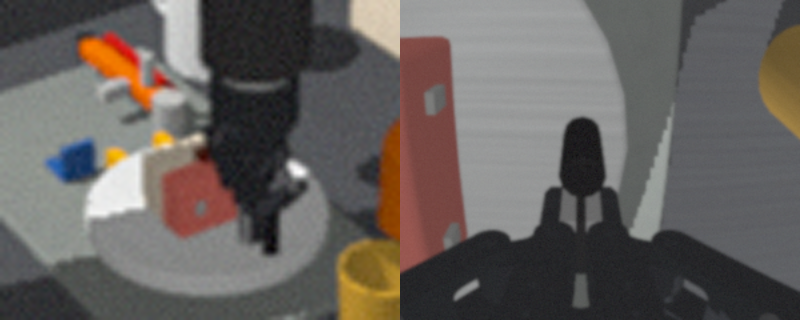

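Emit:
step_arm(
  deltas=[
    {"claw":1,"x":0.004,"y":0,"z":0,"wx":0,"wy":0,"wz":0},
    {"claw":1,"x":0,"y":0,"z":0,"wx":0,"wy":0,"wz":0},
  ],
)

```text
clock: 10.75
tcp_pos: [0.5279, -0.0831, 0.1419]
ee_rot: [3.142, 0.0, -0.02]
force: [0.4, 0.0, -0.1]
grip_width: 0.0
gripper_force: 0.0
```

Emit:
step_arm(
  deltas=[
    {"claw":1,"x":0.004,"y":0,"z":0,"wx":0,"wy":0,"wz":0},
    {"claw":1,"x":0,"y":0,"z":0,"wx":0,"wy":0,"wz":0},
  ],
)

```text
clock: 10.92
tcp_pos: [0.5284, -0.0831, 0.1417]
ee_rot: [3.141, 0.002, -0.02]
force: [-3.4, 1.1, 2.6]
grip_width: 0.002
gripper_force: 1.9
```

Emit:
step_arm(
  deltas=[
    {"claw":1,"x":0.005,"y":0,"z":0,"wx":0,"wy":0,"wz":0},
    {"claw":1,"x":0,"y":0,"z":0,"wx":0,"wy":0,"wz":0},
  ],
)

```text
clock: 11.08
tcp_pos: [0.5293, -0.0833, 0.1416]
ee_rot: [3.141, 0.003, -0.02]
force: [-6.1, 0.9, 4.0]
grip_width: 0.001
gripper_force: 3.1
```

Emit:
step_arm(
  deltas=[
    {"claw":1,"x":0,"y":0,"z":0,"wx":0,"wy":0,"wz":0},
    {"claw":1,"x":0,"y":0,"z":0,"wx":0,"wy":0,"wz":0},
  ],
)

```text
clock: 11.25
tcp_pos: [0.5293, -0.0833, 0.1416]
ee_rot: [3.141, 0.003, -0.02]
force: [-5.3, 0.7, 4.0]
grip_width: 0.002
gripper_force: 3.0
```

Emit:
step_arm(
  deltas=[
    {"claw":1,"x":-0.04,"y":0,"z":0,"wx":0,"wy":0,"wz":0},
    {"claw":1,"x":-0.04,"y":0,"z":0,"wx":0,"wy":0,"wz":0},
    {"claw":1,"x":0,"y":0,"z":-0.1,"wx":0,"wy":0,"wz":0},
    {"claw":1,"x":0,"y":0,"z":-0.1,"wx":0,"wy":0,"wz":0},
    {"claw":1,"x":0,"y":0,"z":-0.1,"wx":0,"wy":0,"wz":0},
    {"claw":1,"x":0,"y":0,"z":-0.06,"wx":0,"wy":0,"wz":0},
    {"claw":1,"x":0,"y":0,"z":0,"wx":0,"wy":0,"wz":0},
  ],
)

```text
clock: 11.83
tcp_pos: [0.509, -0.0825, 0.2546]
ee_rot: [-3.141, -0.009, -0.019]
force: [0.7, 0.3, -0.4]
grip_width: -0.004
gripper_force: 0.0
```

Emit:
step_arm(
  deltas=[
    {"claw":1,"x":0.042,"y":-0.098,"z":0,"wx":0,"wy":0,"wz":0},
    {"claw":1,"x":0.042,"y":-0.098,"z":0,"wx":0,"wy":0,"wz":0},
    {"claw":1,"x":0.042,"y":-0.098,"z":0,"wx":0,"wy":0,"wz":0},
    {"claw":1,"x":0.042,"y":-0.098,"z":0,"wx":0,"wy":0,"wz":0},
    {"claw":1,"x":0.042,"y":-0.098,"z":0,"wx":0,"wy":0,"wz":0},
    {"claw":1,"x":0.042,"y":-0.098,"z":0,"wx":0,"wy":0,"wz":0},
    {"claw":1,"x":0.042,"y":-0.098,"z":0,"wx":0,"wy":0,"wz":0},
    {"claw":1,"x":0.042,"y":-0.098,"z":0,"wx":0,"wy":0,"wz":0},
    {"claw":1,"x":0.042,"y":-0.098,"z":0,"wx":0,"wy":0,"wz":0},
    {"claw":1,"x":0.042,"y":-0.098,"z":0,"wx":0,"wy":0,"wz":0},
  ],
)

```text
clock: 12.67
tcp_pos: [0.6389, 0.2105, 0.2492]
ee_rot: [-3.142, -0.0, -0.019]
force: [0.7, -0.8, 0.9]
grip_width: 0.001
gripper_force: 0.0
```

Run:
```python
from rig import env
from h import *
import cv2
f=env.read_camera("top")["frame"];h=cv2.cvtColor(f,cv2.COLOR_RGB2HSV)
m=cv2.inRange(h,(15,120,90),(32,255,255));m[:, :185]=0;m[:,225:]=0;m[:170]=0;m[225:]=0
n,l,st,c=cv2.connectedComponentsWithStats(m)
o=np.array([.541,.0055])
def a(p): q=p[:2]-o;return round(np.degrees(np.arctan2(q[1],q[0]))+2.6,2),round(np.hypot(*q),4)
for i in range(1,n):print(st[i],c[i],a(bp(*c[i],.045)))
k=(f.max(2)<60).astype(np.uint8);k[:,:255]=0;k[:,285:]=0;k[:185]=0;k[215:]=0
n,l,st,c=cv2.connectedComponentsWithStats(k)
for i in range(1,n):print("post",st[i],c[i],a(bp(*c[i],.085)))
print(env.read_state()["tcp_pos"])
cv2.imwrite("pics/e2.png",cv2.resize(f[162:242,185:290,::-1],None,fx=7.5,fy=7.5,interpolation=cv2.INTER_CUBIC))
```

```text
[201 188   7   6  32] [204.0625 190.8125] (np.float64(77.46), np.float64(0.1226))
[194 199   7   4  27] [196.88888889 200.55555556] (np.float64(91.6), np.float64(0.139))
[199 206   8   5  37] [202.59459459 208.05405405] (np.float64(102.01), np.float64(0.1229))
[185 214   2   4   6] [185.33333333 215.5       ] (np.float64(106.48), np.float64(0.1771))
post [273 196   3   5  11] [273.81818182 198.09090909] (np.float64(-84.86), np.float64(0.0889))
[0.64113214 0.21498564 0.24854706]
```

Both lugs are now symmetric about the index (77.5° and 102°, mean 89.7°), so the turntable is in its detent. I'll descend behind the pin.

Emit:
step_arm(
  deltas=[
    {"claw":1,"x":0,"y":0,"z":0.1,"wx":0,"wy":0,"wz":0},
    {"claw":1,"x":0,"y":0,"z":0.1,"wx":0,"wy":0,"wz":0},
    {"claw":1,"x":0,"y":0,"z":0.1,"wx":0,"wy":0,"wz":0},
    {"claw":1,"x":0,"y":0,"z":0.06,"wx":0,"wy":0,"wz":0},
    {"claw":1,"x":0,"y":0,"z":0,"wx":0,"wy":0,"wz":0},
    {"claw":1,"x":-0.01,"y":0,"z":0,"wx":0,"wy":0,"wz":0},
    {"claw":1,"x":-0.01,"y":0,"z":0,"wx":0,"wy":0,"wz":0},
    {"claw":1,"x":-0.01,"y":0,"z":0,"wx":0,"wy":0,"wz":0},
    {"claw":1,"x":0,"y":0,"z":0,"wx":0,"wy":0,"wz":0},
  ],
)

```text
clock: 13.47
tcp_pos: [0.6294, 0.2094, 0.1438]
ee_rot: [-3.14, -0.002, -0.019]
force: [0.7, 0.4, 0.2]
grip_width: 0.002
gripper_force: 0.0
```

Emit:
step_arm(
  deltas=[
    {"claw":1,"x":-0.009,"y":-0.0036,"z":0,"wx":0,"wy":0,"wz":-0.038},
    {"claw":1,"x":-0.009,"y":-0.0036,"z":0,"wx":0,"wy":0,"wz":-0.038},
    {"claw":1,"x":-0.009,"y":-0.0036,"z":0,"wx":0,"wy":0,"wz":-0.038},
    {"claw":1,"x":-0.009,"y":-0.0036,"z":0,"wx":0,"wy":0,"wz":-0.038},
    {"claw":1,"x":0,"y":0,"z":0,"wx":0,"wy":0,"wz":0},
  ],
)

```text
clock: 13.88
tcp_pos: [0.619, 0.213, 0.1436]
ee_rot: [-3.141, -0.003, 0.222]
force: [1.5, -0.3, 0.8]
grip_width: -0.004
gripper_force: 0.9
```

Emit:
step_arm(
  deltas=[
    {"claw":1,"x":-0.009,"y":-0.0036,"z":0,"wx":0,"wy":0,"wz":-0.038},
    {"claw":1,"x":-0.009,"y":-0.0036,"z":0,"wx":0,"wy":0,"wz":-0.038},
    {"claw":1,"x":-0.009,"y":-0.0036,"z":0,"wx":0,"wy":0,"wz":-0.038},
    {"claw":1,"x":-0.009,"y":-0.0036,"z":0,"wx":0,"wy":0,"wz":-0.038},
    {"claw":1,"x":0,"y":0,"z":0,"wx":0,"wy":0,"wz":0},
  ],
)

```text
clock: 14.3
tcp_pos: [0.6075, 0.2139, 0.1435]
ee_rot: [-3.141, -0.003, 0.459]
force: [2.0, 0.7, 1.9]
grip_width: -0.0
gripper_force: 1.1
```

Emit:
step_arm(
  deltas=[
    {"claw":1,"x":-0.009,"y":-0.0036,"z":0,"wx":0,"wy":0,"wz":-0.038},
    {"claw":1,"x":-0.009,"y":-0.0036,"z":0,"wx":0,"wy":0,"wz":-0.038},
    {"claw":1,"x":-0.009,"y":-0.0036,"z":0,"wx":0,"wy":0,"wz":-0.038},
    {"claw":1,"x":-0.009,"y":-0.0036,"z":0,"wx":0,"wy":0,"wz":-0.038},
    {"claw":1,"x":-0.009,"y":-0.0036,"z":0,"wx":0,"wy":0,"wz":-0.038},
    {"claw":1,"x":-0.009,"y":-0.0036,"z":0,"wx":0,"wy":0,"wz":-0.038},
    {"claw":1,"x":0,"y":0,"z":0,"wx":0,"wy":0,"wz":0},
  ],
)

```text
clock: 14.88
tcp_pos: [0.5904, 0.21, 0.1432]
ee_rot: [3.141, -0.003, 0.816]
force: [2.6, 0.4, 1.1]
grip_width: 0.001
gripper_force: 1.1
```

Run:
```python
from rig import env
import numpy as np,cv2
from h import *
f=env.read_camera("top")["frame"];h=cv2.cvtColor(f,cv2.COLOR_RGB2HSV)
m=cv2.inRange(h,(5,150,100),(15,255,255));m[:150]=0;m[250:]=0;m[:,:130]=0;m[:,230:]=0
ys,xs=np.nonzero(m);P=np.array([bp(u,v,.055)[:2] for u,v in zip(xs,ys)]);print(len(P))
if len(P)>5:
    d=P-np.array([.6084,.1675]);r=np.hypot(*d.T);
    q=d[(r>40e-3)&(r<.17)];a=np.arctan2(q[:,1],q[:,0])+.045-np.pi/2;print("swing",np.median(a),np.percentile(a,[5,95]),r.max())
```

```text
281
swing 0.8758382215096345 [0.75620267 0.99205608] 0.1469705401958909
```

The brace is at about 0.87 rad. I'll retreat from the pin, slide out to 138 mm behind the bar and lower beside it.

Emit:
step_arm(
  deltas=[
    {"claw":1,"x":0.047,"y":0,"z":0,"wx":0,"wy":0,"wz":0},
    {"claw":1,"x":0,"y":-0.08,"z":0,"wx":0,"wy":0,"wz":0},
    {"claw":1,"x":0,"y":-0.08,"z":0,"wx":0,"wy":0,"wz":0},
    {"claw":1,"x":0,"y":-0.08,"z":0,"wx":0,"wy":0,"wz":0},
    {"claw":1,"x":0,"y":-0.08,"z":0,"wx":0,"wy":0,"wz":0},
    {"claw":1,"x":0,"y":0,"z":0.04,"wx":0,"wy":0,"wz":0},
    {"claw":1,"x":0,"y":0,"z":0.04,"wx":0,"wy":0,"wz":0},
    {"claw":1,"x":0,"y":0,"z":0.01,"wx":0,"wy":0,"wz":0},
    {"claw":1,"x":0,"y":0,"z":0,"wx":0,"wy":0,"wz":0},
  ],
)

```text
clock: 15.68
tcp_pos: [0.5286, 0.2849, 0.1138]
ee_rot: [-3.141, 0.003, 0.813]
force: [0.1, 0.1, -0.2]
grip_width: -0.004
gripper_force: 0.0
```

Run:
```python
from rig import env
import cv2
g=env.read_camera("top")["frame"][:,:,::-1]
f=env.read_camera("wrist")["frame"][:,:,::-1]
a=cv2.resize(g[140:260,120:280],(400,300),interpolation=cv2.INTER_CUBIC)
b=cv2.resize(f,(400,300))
cv2.imwrite("pics/d5.png",cv2.hconcat([a,b]))
```

```text
(no output)
```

View pics/d5.png

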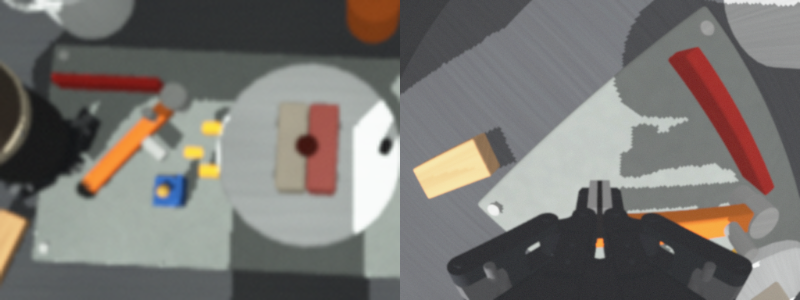

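The shut fingers stand behind the bar's far end: in the top crop the bar tip is at (88,188), and the catch is clear ahead at (168,190). Now I push along the arc.

Emit:
step_arm(
  deltas=[
    {"claw":1,"x":-0.015,"y":0,"z":0,"wx":0,"wy":0,"wz":0},
    {"claw":1,"x":-0.015,"y":0,"z":0,"wx":0,"wy":0,"wz":0},
    {"claw":1,"x":-0.0138,"y":-0.002,"z":0,"wx":0,"wy":0,"wz":-0.019},
    {"claw":1,"x":-0.0138,"y":-0.002,"z":0,"wx":0,"wy":0,"wz":-0.019},
    {"claw":1,"x":-0.0138,"y":-0.002,"z":0,"wx":0,"wy":0,"wz":-0.019},
    {"claw":1,"x":-0.0138,"y":-0.002,"z":0,"wx":0,"wy":0,"wz":-0.019},
    {"claw":1,"x":0,"y":0,"z":0,"wx":0,"wy":0,"wz":0},
  ],
)

```text
clock: 16.37
tcp_pos: [0.5103, 0.2672, 0.1155]
ee_rot: [-3.142, -0.0, 0.936]
force: [-0.1, -0.6, -0.3]
grip_width: -0.002
gripper_force: 0.0
```

Emit:
step_arm(
  deltas=[
    {"claw":1,"x":-0.0138,"y":-0.002,"z":0,"wx":0,"wy":0,"wz":-0.019},
    {"claw":1,"x":-0.0138,"y":-0.002,"z":0,"wx":0,"wy":0,"wz":-0.019},
    {"claw":1,"x":-0.0138,"y":-0.002,"z":0,"wx":0,"wy":0,"wz":-0.019},
    {"claw":1,"x":-0.0138,"y":-0.002,"z":0,"wx":0,"wy":0,"wz":-0.019},
    {"claw":1,"x":-0.0138,"y":-0.002,"z":0,"wx":0,"wy":0,"wz":-0.019},
    {"claw":1,"x":-0.0138,"y":-0.002,"z":0,"wx":0,"wy":0,"wz":-0.019},
    {"claw":1,"x":-0.0138,"y":-0.002,"z":0,"wx":0,"wy":0,"wz":-0.019},
    {"claw":1,"x":-0.0138,"y":-0.002,"z":0,"wx":0,"wy":0,"wz":-0.019},
    {"claw":1,"x":0,"y":0,"z":0,"wx":0,"wy":0,"wz":0},
  ],
)

```text
clock: 17.12
tcp_pos: [0.4897, 0.2414, 0.1154]
ee_rot: [3.142, -0.0, 1.174]
force: [-0.8, -0.5, -0.1]
grip_width: -0.001
gripper_force: 0.0
```

Emit:
step_arm(
  deltas=[
    {"claw":1,"x":-0.0138,"y":-0.002,"z":0,"wx":0,"wy":0,"wz":-0.019},
    {"claw":1,"x":-0.0138,"y":-0.002,"z":0,"wx":0,"wy":0,"wz":-0.019},
    {"claw":1,"x":-0.0138,"y":-0.002,"z":0,"wx":0,"wy":0,"wz":-0.019},
    {"claw":1,"x":-0.0138,"y":-0.002,"z":0,"wx":0,"wy":0,"wz":-0.019},
    {"claw":1,"x":0,"y":0,"z":0,"wx":0,"wy":0,"wz":0},
  ],
)

```text
clock: 17.53
tcp_pos: [0.4818, 0.2268, 0.1152]
ee_rot: [3.142, -0.0, 1.293]
force: [-0.4, 0.3, 0.1]
grip_width: 0.003
gripper_force: 0.0
```

Emit:
step_arm(
  deltas=[
    {"claw":1,"x":-0.01,"y":-0.0015,"z":0,"wx":0,"wy":0,"wz":-0.014},
    {"claw":1,"x":-0.01,"y":-0.0015,"z":0,"wx":0,"wy":0,"wz":-0.014},
    {"claw":1,"x":0,"y":0,"z":0,"wx":0,"wy":0,"wz":0},
  ],
)

```text
clock: 17.78
tcp_pos: [0.4793, 0.2213, 0.1149]
ee_rot: [-3.141, 0.0, 1.339]
force: [-0.3, -0.4, -0.5]
grip_width: 0.0
gripper_force: 0.0
```

Emit:
step_arm(
  deltas=[
    {"claw":1,"x":-0.01,"y":-0.0015,"z":0,"wx":0,"wy":0,"wz":-0.014},
    {"claw":1,"x":0,"y":0,"z":0,"wx":0,"wy":0,"wz":0},
  ],
)

```text
clock: 17.95
tcp_pos: [0.4781, 0.2185, 0.1148]
ee_rot: [-3.141, 0.0, 1.361]
force: [-0.3, 0.2, -0.6]
grip_width: -0.002
gripper_force: 0.0
```

```bash
cat > sw.py <<'E'
from rig import env
import numpy as np,cv2
from h import *
f=env.read_camera("top")["frame"];h=cv2.cvtColor(f,cv2.COLOR_RGB2HSV)
m=cv2.inRange(h,(5,150,90),(15,255,255));m[:150]=0;m[250:]=0;m[:,:130]=0;m[:,230:]=0
ys,xs=np.nonzero(m);P=np.array([bp(u,v,.055)[:2] for u,v in zip(xs,ys)]);print(len(P))
d=P-np.array([.6084,.1675]);r=np.hypot(*d.T)
q=d[(r>.04)&(r<.17)]
if len(q):a=np.arctan2(q[:,1],q[:,0])+.045-np.pi/2;print("swing",np.median(a),np.percentile(a,[5,95]),r.min(),r.max())
c=np.cos(-.045);s=np.sin(-.045)
t=env.read_state()["tcp_pos"][:2]-np.array([.6084,.1675]);print("finger local",t@[c,s],t@[-s,c],"ang",np.arctan2(t[1],t[0])+.045-np.pi/2)
E
python3 sw.py
```

```text
266
swing 1.4092140651529435 [1.28787338 1.51120952] 0.016618905221456138 0.14465895125167705
finger local -0.13238476812751335 0.04515373359336903 ang 1.242090477039226
```

Emit:
step_arm(
  deltas=[
    {"claw":1,"x":-0.007,"y":-0.001,"z":0,"wx":0,"wy":0,"wz":-0.01},
    {"claw":1,"x":0,"y":0,"z":0,"wx":0,"wy":0,"wz":0},
  ],
)

```text
clock: 18.17
tcp_pos: [0.4777, 0.2169, 0.1149]
ee_rot: [3.141, -0.0, 1.376]
force: [0.6, 1.1, -1.3]
grip_width: -0.001
gripper_force: 0.6
```

Emit:
step_arm(
  deltas=[
    {"claw":1,"x":-0.007,"y":-0.001,"z":0,"wx":0,"wy":0,"wz":-0.01},
    {"claw":1,"x":0,"y":0,"z":0,"wx":0,"wy":0,"wz":0},
  ],
)

```text
clock: 18.33
tcp_pos: [0.4772, 0.2158, 0.1151]
ee_rot: [3.141, -0.002, 1.392]
force: [-0.6, 6.1, -2.5]
grip_width: 0.003
gripper_force: 2.6
```

Emit:
step_arm(
  deltas=[
    {"claw":1,"x":-0.007,"y":-0.001,"z":0,"wx":0,"wy":0,"wz":-0.01},
    {"claw":1,"x":0,"y":0,"z":0,"wx":0,"wy":0,"wz":0},
  ],
)

```text
clock: 18.5
tcp_pos: [0.4769, 0.2148, 0.1152]
ee_rot: [3.14, -0.004, 1.408]
force: [-1.8, 9.9, -3.0]
grip_width: 0.0
gripper_force: 4.6
```

Emit:
step_arm(
  deltas=[
    {"claw":1,"x":-0.007,"y":-0.001,"z":0,"wx":0,"wy":0,"wz":-0.01},
    {"claw":1,"x":0,"y":0,"z":0,"wx":0,"wy":0,"wz":0},
  ],
)

```text
clock: 18.67
tcp_pos: [0.4762, 0.2129, 0.1152]
ee_rot: [3.14, -0.004, 1.424]
force: [-1.3, 9.6, -1.8]
grip_width: -0.002
gripper_force: 4.6
```

Emit:
step_arm(
  deltas=[
    {"claw":1,"x":-0.007,"y":-0.001,"z":0,"wx":0,"wy":0,"wz":-0.01},
    {"claw":1,"x":0,"y":0,"z":0,"wx":0,"wy":0,"wz":0},
  ],
)

```text
clock: 18.83
tcp_pos: [0.4754, 0.2103, 0.1152]
ee_rot: [3.14, -0.003, 1.44]
force: [-1.0, 5.6, -0.6]
grip_width: -0.001
gripper_force: 2.9
```

Emit:
step_arm(
  deltas=[
    {"claw":1,"x":-0.007,"y":-0.001,"z":0,"wx":0,"wy":0,"wz":-0.01},
    {"claw":1,"x":0,"y":0,"z":0,"wx":0,"wy":0,"wz":0},
  ],
)

```text
clock: 19.0
tcp_pos: [0.4745, 0.2073, 0.1151]
ee_rot: [3.141, -0.001, 1.455]
force: [0.1, 1.9, 1.6]
grip_width: 0.0
gripper_force: 0.6
```

Emit:
step_arm(
  deltas=[
    {"claw":1,"x":-0.007,"y":-0.001,"z":0,"wx":0,"wy":0,"wz":-0.01},
    {"claw":1,"x":0,"y":0,"z":0,"wx":0,"wy":0,"wz":0},
  ],
)

```text
clock: 19.17
tcp_pos: [0.4735, 0.204, 0.1148]
ee_rot: [-3.141, 0.001, 1.471]
force: [-0.1, -0.3, -0.8]
grip_width: 0.0
gripper_force: 0.0
```

Emit:
step_arm(
  deltas=[
    {"claw":1,"x":-0.007,"y":-0.001,"z":0,"wx":0,"wy":0,"wz":-0.01},
    {"claw":1,"x":0,"y":0,"z":0,"wx":0,"wy":0,"wz":0},
  ],
)

```text
clock: 19.33
tcp_pos: [0.473, 0.2018, 0.1147]
ee_rot: [-3.141, 0.001, 1.486]
force: [0.2, 0.4, -0.1]
grip_width: -0.001
gripper_force: 0.0
```

Emit:
step_arm(
  deltas=[
    {"claw":1,"x":-0.007,"y":-0.001,"z":0,"wx":0,"wy":0,"wz":-0.01},
    {"claw":1,"x":0,"y":0,"z":0,"wx":0,"wy":0,"wz":0},
  ],
)

```text
clock: 19.5
tcp_pos: [0.4727, 0.2, 0.1148]
ee_rot: [-3.141, 0.0, 1.502]
force: [-0.1, -0.6, -0.3]
grip_width: -0.001
gripper_force: 0.0
```

```bash
python3 sw.py
```

```text
243
swing 1.511281704446461 [-4.65845136  1.60248017] 0.016618905221456138 0.14469815078682985
finger local -0.1369273069297527 0.02657596803839856 ang 1.3790916441842485
```

Emit:
step_arm(
  deltas=[
    {"claw":1,"x":-0.007,"y":-0.001,"z":0,"wx":0,"wy":0,"wz":-0.01},
    {"claw":1,"x":0,"y":0,"z":0,"wx":0,"wy":0,"wz":0},
  ],
)

```text
clock: 19.72
tcp_pos: [0.4723, 0.1981, 0.1148]
ee_rot: [-3.141, 0.0, 1.518]
force: [0.1, -0.4, 0.3]
grip_width: -0.002
gripper_force: 0.0
```

Emit:
step_arm(
  deltas=[
    {"claw":1,"x":-0.007,"y":-0.001,"z":0,"wx":0,"wy":0,"wz":-0.01},
    {"claw":1,"x":0,"y":0,"z":0,"wx":0,"wy":0,"wz":0},
  ],
)

```text
clock: 19.88
tcp_pos: [0.4719, 0.1961, 0.1149]
ee_rot: [-3.141, 0.0, 1.534]
force: [0.2, 0.6, 0.4]
grip_width: -0.0
gripper_force: 0.0
```

Emit:
step_arm(
  deltas=[
    {"claw":1,"x":-0.005,"y":0,"z":0,"wx":0,"wy":0,"wz":0},
    {"claw":1,"x":0,"y":0,"z":0,"wx":0,"wy":0,"wz":0},
  ],
)

```text
clock: 20.05
tcp_pos: [0.4721, 0.1953, 0.115]
ee_rot: [3.141, -0.001, 1.532]
force: [-1.1, 3.0, -1.0]
grip_width: -0.001
gripper_force: 1.5
```

Emit:
step_arm(
  deltas=[
    {"claw":1,"x":-0.005,"y":0,"z":0,"wx":0,"wy":0,"wz":0},
    {"claw":1,"x":0,"y":0,"z":0,"wx":0,"wy":0,"wz":0},
  ],
)

```text
clock: 20.22
tcp_pos: [0.4721, 0.1951, 0.115]
ee_rot: [3.141, -0.003, 1.532]
force: [-4.6, 9.8, -2.6]
grip_width: -0.001
gripper_force: 4.9
```

Emit:
step_arm(
  deltas=[
    {"claw":1,"x":-0.005,"y":0,"z":0,"wx":0,"wy":0,"wz":0},
    {"claw":1,"x":0,"y":0,"z":0,"wx":0,"wy":0,"wz":0},
    {"claw":1,"x":0,"y":0,"z":0,"wx":0,"wy":0,"wz":0},
  ],
)

```text
clock: 20.47
tcp_pos: [0.4721, 0.1948, 0.1151]
ee_rot: [3.14, -0.005, 1.532]
force: [-8.3, 15.8, -2.4]
grip_width: 0.003
gripper_force: 8.0
```

Force climbs steeply with no travel, so the bar is hard against the lip. I'll retreat, rise and check numerically.

Emit:
step_arm(
  deltas=[
    {"claw":1,"x":0.04,"y":0,"z":0,"wx":0,"wy":0,"wz":0},
    {"claw":1,"x":0.08,"y":0,"z":0,"wx":0,"wy":0,"wz":0},
    {"claw":1,"x":0,"y":0,"z":-0.1,"wx":0,"wy":0,"wz":0},
    {"claw":1,"x":0,"y":0,"z":-0.1,"wx":0,"wy":0,"wz":0},
    {"claw":1,"x":0,"y":0,"z":-0.1,"wx":0,"wy":0,"wz":0},
    {"claw":1,"x":0,"y":0,"z":-0.1,"wx":0,"wy":0,"wz":0},
    {"claw":1,"x":0.1,"y":0,"z":-0.1,"wx":0,"wy":0,"wz":0},
    {"claw":1,"x":0.1,"y":0,"z":0,"wx":0,"wy":0,"wz":0},
    {"claw":1,"x":0.1,"y":0,"z":0,"wx":0,"wy":0,"wz":0},
    {"claw":1,"x":0.1,"y":0,"z":0,"wx":0,"wy":0,"wz":0},
  ],
)

```text
clock: 21.3
tcp_pos: [0.4779, 0.3484, 0.2654]
ee_rot: [3.14, -0.001, 1.532]
force: [0.0, 0.6, -0.9]
grip_width: -0.002
gripper_force: 0.0
```

Emit:
step_arm(
  deltas=[
    {"claw":1,"x":0.1,"y":0,"z":0,"wx":0,"wy":0,"wz":0},
    {"claw":1,"x":0.1,"y":0,"z":0,"wx":0,"wy":0,"wz":0},
    {"claw":1,"x":0,"y":0,"z":0,"wx":0,"wy":0,"wz":0},
    {"claw":1,"x":0,"y":0,"z":0,"wx":0,"wy":0,"wz":0},
  ],
)

```text
clock: 21.63
tcp_pos: [0.4798, 0.4085, 0.2634]
ee_rot: [-3.141, 0.002, 1.534]
force: [-0.2, -0.0, -0.4]
grip_width: 0.001
gripper_force: 0.0
```

```bash
python3 sw.py
python3 - <<'E'
from rig import env
from h import *
import cv2
f=env.read_camera("top")["frame"];h=cv2.cvtColor(f,cv2.COLOR_RGB2HSV)
m=cv2.inRange(h,(16,120,90),(32,255,255));m[:, :185]=0;m[:,225:]=0;m[:170]=0;m[225:]=0
n,l,st,c=cv2.connectedComponentsWithStats(m)
o=np.array([.541,.0055])
def a(p): q=p[:2]-o;return round(np.degrees(np.arctan2(q[1],q[0]))+2.6,2),round(np.hypot(*q),4)
for i in range(1,n):print(st[i],c[i],a(bp(*c[i],.045)))
k=(f.max(2)<60).astype(np.uint8);k[:,:255]=0;k[:,285:]=0;k[:185]=0;k[215:]=0
n,l,st,c=cv2.connectedComponentsWithStats(k)
for i in range(1,n):print("post",st[i],c[i],a(bp(*c[i],.085)))
E
```

```text
269
swing 1.514887828204114 [-4.65672835  1.60288917] 0.016618905221456138 0.14801624694319318
finger local -0.1392296781943105 0.23395215707329117 ang 0.5368237610062652
[200 189   8   5  33] [203.78787879 190.96969697] (np.float64(77.77), np.float64(0.1233))
[199 206   8   5  37] [202.59459459 208.05405405] (np.float64(102.01), np.float64(0.1229))
post [272 196   4   5  17] [273.58823529 198.05882353] (np.float64(-84.78), np.float64(0.0882))
```

```bash
python3 -c "
from rig import env
print(env.finish_job())"
```

```text
the job is handed in; nothing more can be done
None
```

I've handed the job in: the last camera check put the turntable in its index detent. The brace snapped past the ball and seated hard against the catch lip, with forces on the brace staying under about 20 N. The hand-in returned no verdict, and I did not measure the other bench items at the end.

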